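# Clamp the grading roller in the V-cradle for a gear change

### The arm

A 6-joint arm with a two-finger parallel gripper is mounted at the origin on the work surface. World frame = base frame: x ahead of the robot, y to its left, z up, the work surface at z = 0. Lengths are in m, angles in rad, forces in N, time in s.
With the tool pointing down it reaches from about 0.25 to 0.775 m from the base axis. Payload 4 kg.
Tool frame: the origin (TCP) lies between the finger pads; the fingertips stand 14 mm ahead of it and the grasp point (between the pads) lies 5 mm behind it (robot.tips_ahead is the distance from the TCP to the fingertips, in m); z points along the fingers, y is the direction in which the jaws open and shut (so a half turn about z gives the same grasp; the last joint's range is limited). The gripper opens to 94 mm and grips with 3 to 60 N. Pads are 16 mm wide; open, the fingers measure 119 mm over their backs; the gripper's body (75 mm by 177 mm) begins 78 mm behind the grasp point.
Start: joints at [1.098, 0.087, 1.371, -0, 1.684, -0.103], TCP at [0.199, 0.513, 0.22] pointing down, gripper open.
Joint ranges: [-3.1, 3.1], [-0.76, 2.03], [0.27, 2.55], [-1.08, 4.22], [0.17, 2.65], [-2.57, 2.57]. Speed limits (rad/s): [2.79, 2.79, 3.14, 3.14, 3.14, 3.14].

### API

Orientations are given as [roll, pitch, yaw] about the fixed x, y, z axes, in that order (R = Rz(yaw) Ry(pitch) Rx(roll)).
In Python, from bench import robot, optics, job gives the robot as it stands.
- The arm moves only by the tool apply_moves, never from a script. Its argument "moves" is a list of rows, each a list of 3 entries, a list of its own where there are three numbers: the shift along the tool's x, y, z in cm, then the turn, a rotation vector about the tool's x, y, z in rad, then the opening, from 0 (shut) to 1 (fully open). In form: [[[tx, ty, tz], [rx, ry, rz], grip], ...]. A call has exactly 10 rows; each row is the pose to reach, as a shift and turn from the pose commanded when the call began, along the tool's axes at that moment; what a row does not reach only later rows make up. A row lasts 1/12 s, in which the tool goes at most 41.7 mm and 7.16 degrees, less where a joint would pass 70% of its speed; a pose out of reach is approached as far as the arm can. A call with a gripper value outside its range is refused whole. The fingers move at their own pace and stop on an object; the grip force is fixed at half the most. Time passes only in rows, so rows that repeat a pose let the fingers close, or fill a call up. It gives the time, the measured TCP pose, the force and the opening at its end, in the units of the state.
- robot.get_obs(): the state, without advancing time (a new reading comes with each control period).
- optics.snapshot(name): name is "side" or "top" or "wrist"; returns the picture (480x640x3 uint8, red, green, blue); there is no depth.
- optics.get_calibration(name): a dict with "fx", "fy", "cx", "cy" (pixels), "rvec" (rotation vector, rad) and "tvec" (3), from world to camera coordinates, as OpenCV has them. Camera axes: x right, y down, z forward; pixel columns grow to the right and rows downward; lengths in m; the calibration is good to about 2 mm. The wrist camera is an equidistant fisheye: a pixel r from the principal point sees the ray r / f radians off the axis. A picture is of the moment at which its call begins: read the wrist's pose just before it. get_calibration takes no time and is no camera call; for the wrist camera it gives the pose at the moment of the call.
- job.close_job(): hands the job in, once; it reports no verdict.
The state is a dict: "time": time; "joint_positions": joint angles; "qvel": joint speeds; "joint_torque": joint torques, N m; "tool_pos": TCP position; "ee_rot": TCP orientation; "wrist_force": force on the tool from outside, world axes, zero at the start; "wrist_torque": the same for the moment, N m; "width": finger opening in m.
Only numpy, scipy, OpenCV 4.12 (cv2) and the standard library are available. Lean on these libraries where they do the work, as an engineer would, in place of code of your own. Each camera call takes 0.05 s, during which the arm holds its last target.

### The job

The drive gear of the grading machine's chrome roller is to be changed. If the eccentric clamp on the blue cradle has been left in the roller's way, back it off first; then take the roller from its ash rest and lower it gently into the cradle's two V-blocks, barrel lying centrally across both and the black gear sticking out at the open end away from the clamp, and let go. Turn the clamp's bar knob clockwise (seen from above) until its lobe bears firmly on the roller and holds it pressed into the Vs, take your hand away, and leave everything else on the counter where it is.

Things in the scene. Friction and masses are not known exactly. Their poses are not given: they have to be found in the camera images.
- roller_center (a point): Centre of the loose chrome roller (0.34 to 0.63 kg), on its axis, half-way along the barrel; y axis along the roller, pointing to the gear. Barrel 44 mm diameter, 75 mm long either way from here. Centre of mass 9 mm from here towards the gear. Grip across the barrel near the middle. At the start it lies level in the ash rest, axis 50 mm above the counter
- roller_gear (a point): Middle of the roller's black gear, on the roller axis, 83 mm from roller_center: 50 mm diameter, 16 mm thick (75 to 91 mm from roller_center). Beyond it a 14 mm stub reaches to 103 mm; at the roller's other end such a stub reaches to 97 mm
- rest: Pale ash rest fixed to the counter, origin under its centre: board 80 x 145 x 10 mm (145 along its y) with two wooden V saddles 14 mm wide (along y) at y = -56 and +56 mm, tops 38 mm above the counter; open space 98 mm long between them. The roller lies along its y axis, gear to +y
- cradle: Cradle fixed to the counter, origin under the middle of the seat. Blue base plate 12 mm thick, x -58 to +92, y -85 to +85 mm. Two aluminium V-blocks (90 degree V opening upwards) at y = -56 and +56 mm, each 18 mm wide along y, 72 mm across in x, tops 51 mm above the counter; 94 mm open space between them. V mouth 48 mm wide, so a lowered roller centres itself
- cradle_seat (a point): Where roller_center lies when the roller is seated: half-way between the V-blocks, 58 mm above the counter. Axes: z up; y along the seated roller to the open end, where the gear must stick out; x from the roller towards the clamp, whose turning axis is at x 46, y -56 mm. Up to 8 mm off lengthwise is fine; 10 mm towards the clamp's end the gear fouls a V-block
- cam_knob (a point): Point on the clamp's vertical turning axis at the height to grip the black bar knob, 103 mm above the counter. Bar 50 mm long, 14 mm wide, 26 mm high (85 to 111 mm above the counter). Turns with the knob: its x axis points along the bar to the orange end, the lobe's side
- cam_lobe (a point): Lobe of the clamp: working edge of the steel eccentric disc below the bar, turning with it, 32 mm from the turning axis on the orange end's side. Disc 48 mm diameter, centre 12 mm off the turning axis, top 80 mm above the counter, bevelled 45 degrees below so that it presses the roller down and inward
- cam (a joint): Turn of the clamp in rad, growing clockwise seen from above, stops at 0 and 3.1; 0.2 N m stiff, stays where left. 0: lobe straight away from the roller (cradle's +x); 3.14 would be straight at it. Starts at 0 to 1.95: up to 0.8 a roller passes it with 7 mm or more to spare, above 1.3 it is in the way. Touches a seated roller at about 2.6, firm from 2.9 to the stop. A full turn needs more than one grasp
- oil_bottle: Loose white oil bottle with orange cap, 54 mm diameter, 180 mm tall, between rest and cradle; origin under its centre. To be left alone
- cone: Loose chrome measuring cone, 66 mm base, 118 mm tall; origin under its centre. To be left alone
- bowl_lid: Loose pale ash bowl lid, 120 mm diameter, 29 mm high; origin under its centre. To be left alone
- bowl: Loose ash bowl of black stones, 132 mm diameter, 82 mm high; origin under its centre. To be left alone
- spare_gear: Loose new ivory gear lying flat near the cradle on its -x side, 50 mm diameter, 16 mm high; origin under its centre. To be left alone
- puller: Loose two-armed gear puller lying flat, about 165 x 90 mm, 22 mm high; origin under its yoke. To be left alone
- brush: Loose ash-handled brush, 170 mm long; origin under its middle. To be left alone

How it is judged:
By the outcome, as a careful person would: the job done as asked, in the order asked, and still so for the second after the job is handed in, with the robot touching nothing.
It also fails if it takes over 72 s, if anything falls off the work surface, if the arm or the gripper's body presses on something with over 40 N, if the wrist force passes 120 N, or if a joint passes its speed limit or range.

## Working session

There is one attempt and no reset: what is moved stays moved. The work goes in short steps, Python scripts to look and compute and a tool call to move; the robot and the scene stay as the last step left them, time stands still between calls to the robot, and variables do not carry over. Pictures are saved under pics/ and viewed, and the job is handed in when it is done.

Besides the shell and the picture viewer there is one more tool, called as name([rows], argument=value, ...), one row to a line, values as JSON. apply_moves: Moves the arm, as the interface text tells. Its arguments: {"type":"object","properties":{"moves":{"type":"array"}},"required":["moves"]}

```bash
ls; mkdir -p pics; python3 - <<'E'
from bench import robot, optics, job
import cv2
o=robot.get_obs();print(o)
for n in("side","top","wrist"):
    c=optics.get_calibration(n);print(n,c)
    cv2.imwrite(f"pics/{n}0.png",optics.snapshot(n)[:,:,::-1])
E
```

```text
pics
{'time': 0.0, 'joint_positions': array([ 1.09788217e+00,  8.79323456e-02,  1.37224553e+00, -1.55279135e-06,
        1.68357541e+00, -1.03089140e-01]), 'qvel': array([ 0.00101187, -0.00033153, -0.00074337, -0.00066308,  0.00056747,
        0.00038161]), 'joint_torque': array([-6.93080092e-04, -3.40175414e+01, -3.02432084e+01,  7.19077815e-02,
        3.25508905e-02, -1.43550951e-04]), 'tool_pos': array([0.19856352, 0.51235688, 0.21832094]), 'ee_rot': array([-3.13944333e+00, -2.20808190e-04,  2.77176723e+00]), 'wrist_force': array([-0.0545096 , -0.19134052,  0.37549375]), 'wrist_torque': array([ 0.0174682 , -0.04341819,  0.01870897]), 'width': 0.0939259670653375}
side {'fx': 434.25651948373445, 'fy': 434.25651948373445, 'cx': 321.1502256086705, 'cy': 245.51465547451824, 'rvec': array([ 2.09350112, -0.67387194,  0.37089271]), 'tvec': array([-0.46145345,  0.26273438,  0.81632462])}
top {'fx': 608.6073638659022, 'fy': 608.6073638659022, 'cx': 322.8084248132459, 'cy': 238.0588228574701, 'rvec': array([ 2.17043506, -2.1721204 ,  0.10552632]), 'tvec': array([0.00612319, 0.59980232, 1.45413844])}
wrist {'fx': 371.64829954431775, 'fy': 371.64829954431775, 'cx': 321.8709356774286, 'cy': 246.1398969083649, 'rvec': array([-2.40464915, -1.6473954 , -0.21594014]), 'tvec': array([-0.54992283, -0.02739516,  0.39157254])}
```

View pics/side0.png

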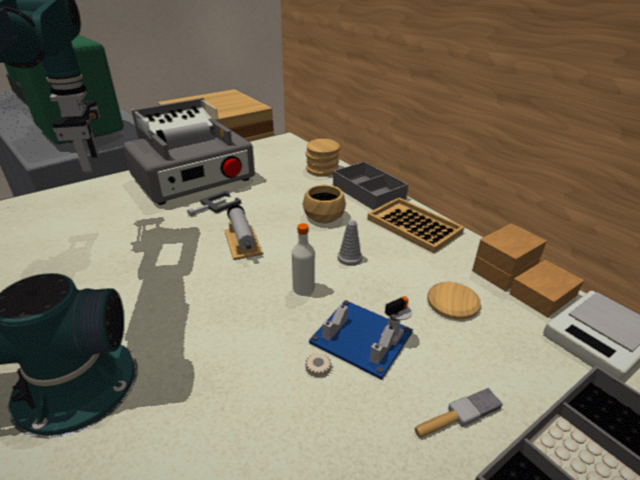

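View pics/top0.png

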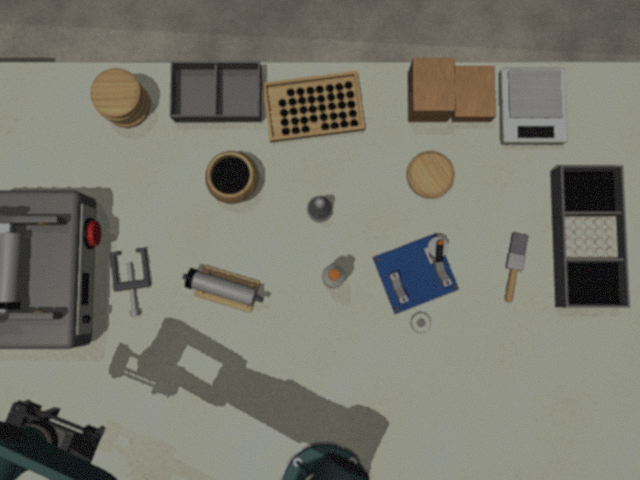

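View pics/wrist0.png

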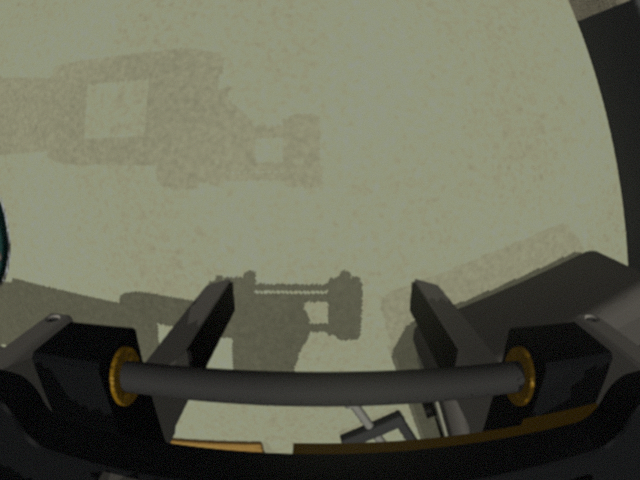

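```bash
python3 - <<'E'
import cv2
t=cv2.imread("pics/top0.png");s=cv2.imread("pics/side0.png")
a=cv2.resize(t[220:340,360:480],(600,600),interpolation=cv2.INTER_CUBIC)
cv2.imwrite("pics/ct.png",a)
cv2.imwrite("pics/rt.png",cv2.resize(t[240:330,170:290],(800,600),interpolation=cv2.INTER_CUBIC))
cv2.imwrite("pics/cs.png",cv2.resize(s[280:385,295:435],(800,600),interpolation=cv2.INTER_CUBIC))
E
```

```text
(no output)
```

View pics/ct.png

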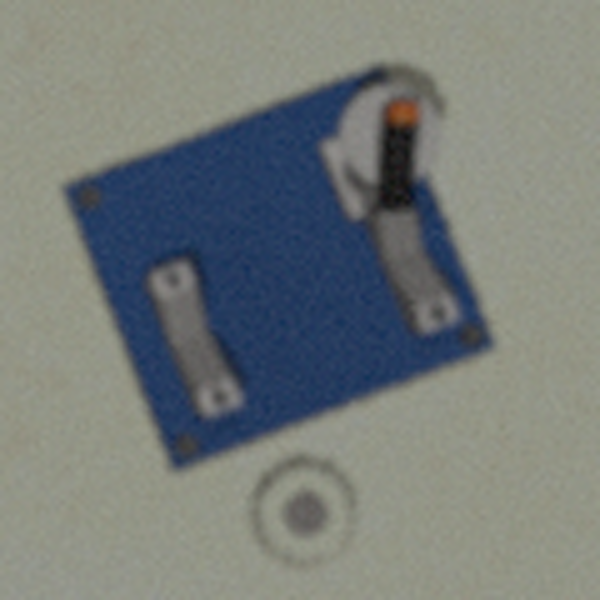

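View pics/rt.png

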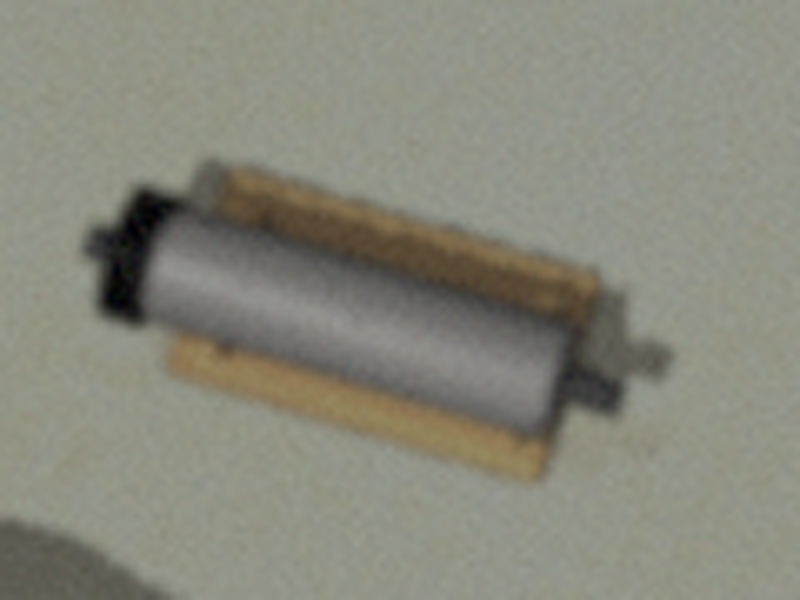

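View pics/cs.png

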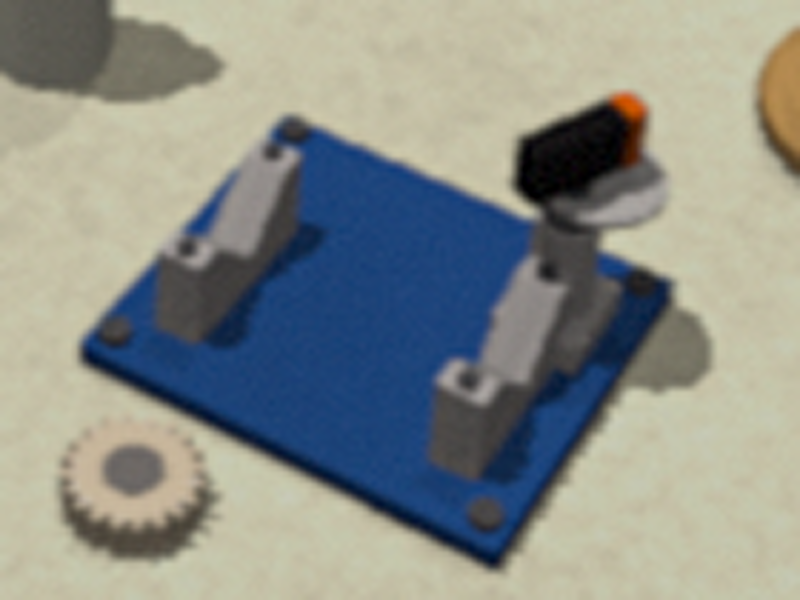

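```bash
cat > h.py <<'E'
import numpy as np, cv2
from scipy.spatial.transform import Rotation as R
def ray(c,uv,fish=False):
    """world origin and directions"""
    uv=np.atleast_2d(np.array(uv,float))
    x=(uv[:,0]-c['cx'])/c['fx'];y=(uv[:,1]-c['cy'])/c['fy']
    if fish:
        r=np.hypot(x,y);s=np.where(r>1e-9,np.sin(r)/np.maximum(r,1e-9),1);d=np.c_[x*s,y*s,np.cos(r)]
    else: d=np.c_[x,y,np.ones_like(x)]
    M=R.from_rotvec(c['rvec']).as_matrix()
    return -M.T@np.array(c['tvec']), d@M
def plane(c,uv,z,fish=False):
    o,d=ray(c,uv,fish); t=(z-o[2])/d[:,2]
    return o+d*t[:,None]
def proj(c,P,fish=False):
    P=np.atleast_2d(P);M=R.from_rotvec(c['rvec']).as_matrix();q=P@M.T+np.array(c['tvec'])
    if fish:
        rr=np.hypot(q[:,0],q[:,1]);th=np.arctan2(rr,q[:,2]);k=th/np.maximum(rr,1e-9)
        return np.c_[c['cx']+c['fx']*q[:,0]*k,c['cy']+c['fy']*q[:,1]*k]
    return np.c_[c['cx']+c['fx']*q[:,0]/q[:,2],c['cy']+c['fy']*q[:,1]/q[:,2]]
E
python3 - <<'E'
from h import *
from bench import optics
t=cv2.imread("pics/top0.png");s=cv2.imread("pics/side0.png")
ct=optics.get_calibration("top");cs=optics.get_calibration("side")
for n,im,c in(("top",t,ct),("side",s,cs)):
    hsv=cv2.cvtColor(im,cv2.COLOR_BGR2HSV)
    m=cv2.inRange(hsv,(100,120,40),(125,255,255))
    cs_,_=cv2.findContours(m,cv2.RETR_EXTERNAL,cv2.CHAIN_APPROX_NONE)
    k=max(cs_,key=cv2.contourArea)[:,0,:]
    hull=cv2.convexHull(k)[:,0,:]
    P=plane(c,hull,0.012)[:,:2]
    r=cv2.minAreaRect((P*1000).astype(np.float32));print(n,r)
    b=cv2.boxPoints(r);print(b.round(1))
    print(cv2.approxPolyDP(hull.reshape(-1,1,2),4,True)[:,0,:].tolist())
    mo=cv2.inRange(hsv,(3,180,120),(15,255,255))
    n_,l,st,ce=cv2.connectedComponentsWithStats(mo)
    for i in range(1,n_):
        if st[i,4]>6: print('orange',st[i],ce[i], plane(c,ce[i],0.111).round(4))
E
```

```text
top ((513.5875854492188, -215.119384765625), (143.87185668945312, 152.0802001953125), 20.775550842285156)
[[ 419.4 -169.5]
 [ 473.3 -311.7]
 [ 607.8 -260.7]
 [ 553.9 -118.5]]
[[431, 236], [452, 290], [394, 308], [378, 256]]
side ((512.9478149414062, -222.11297607421875), (151.94412231445312, 168.6781463623047), 21.14603042602539)
[[ 411.7 -170.9]
 [ 472.5 -328.2]
 [ 614.2 -273.4]
 [ 553.4 -116. ]]
[[349, 303], [411, 330], [381, 378], [310, 342]]
orange [298 224  10   6  49] [302.26530612 226.44897959] [[0.5652 0.0742 0.111 ]]
orange [402 297   6   4  14] [404.64285714 298.28571429] [[ 0.5818 -0.2647  0.111 ]]
```

```bash
python3 - <<'E'
from h import *
from bench import optics
ct=optics.get_calibration("top");cs=optics.get_calibration("side")
f=lambda p:np.array(p)/5-.4+np.array([360,220])
C=plane(ct,f([(67,186),(175,467),(493,347)]),.012);print('corners',C.round(4)); 
V=plane(ct,f([(173,280),(218,397),(436,313)]),.051);print('vs',V.round(4))
g=lambda p:np.array(p)/5.714-.41+np.array([295,280])
C2=plane(cs,g([(282,120),(85,345),(497,562)]),.012);print(C2.round(4))
V2=plane(cs,g([(274,153),(188,246),(468,380),(545,272)]),.051);print(V2.round(4))
# fit
for C,V in((C,V),(C2,V2)):
    a=C[0]-C[1];print(np.hypot(*a[:2]),np.arctan2(a[1],a[0]));b=C[2]-C[1];print(np.hypot(*b[:2]),np.arctan2(b[0],-b[1]))
    x=a[:2]/np.hypot(*a[:2]);x2=np.array([-b[1],b[0]])/np.hypot(*b[:2]);x=x+x2;x/=np.hypot(*x);y=np.array([-x[1],x[0]])
    print('origin from corners',[ (C[i,:2]-u*x/1000-v*y/1000).round(4) for i,(u,v) in enumerate(((92,85),(-58,85),(-58,-85)))])
    print('from vs',(V[:2,:2].mean(0)-.056*y).round(4), 'yaw',np.arctan2(x[1],x[0]))
# knob
h=lambda p:np.array(p)/5-.4+np.array([360,220])
K=plane(ct,h([(403,110),(397,160),(395,208),(403,97)]),.111);print('knob',K.round(4))
E
```

```text
corners [[ 0.5551 -0.1177  0.012 ]
 [ 0.4179 -0.1691  0.012 ]
 [ 0.4761 -0.3254  0.012 ]]
vs [[ 0.5075 -0.1647  0.051 ]
 [ 0.4519 -0.1854  0.051 ]
 [ 0.4917 -0.2899  0.051 ]]
[[ 0.5513 -0.1162  0.012 ]
 [ 0.4169 -0.17    0.012 ]
 [ 0.4734 -0.3285  0.012 ]]
[[ 0.5088 -0.162   0.051 ]
 [ 0.4533 -0.1824  0.051 ]
 [ 0.4926 -0.288   0.051 ]
 [ 0.549  -0.2661  0.051 ]]
0.14652426215035713 0.3585649838591495
0.16671962762936932 0.3563179036840062
origin from corners [array([ 0.4987, -0.2295]), array([ 0.502 , -0.2284]), array([ 0.5006, -0.2254])]
from vs [ 0.4993 -0.2275] yaw 0.3574414437715778
0.14479651661722776 0.3811182111651673
0.16827417232298097 0.3424797477491967
origin from corners [array([ 0.4954, -0.2282]), array([ 0.5012, -0.229 ]), array([ 0.4976, -0.2285])]
from vs [ 0.5009 -0.2246] yaw 0.361798979457182
knob [[ 0.5834 -0.2645  0.111 ]
 [ 0.5603 -0.2613  0.111 ]
 [ 0.5383 -0.2599  0.111 ]
 [ 0.5894 -0.2646  0.111 ]]
```

```bash
python3 - <<'E'
from h import *
from bench import optics
ct=optics.get_calibration("top")
f=lambda p:np.array(p)/6.667-.42+np.array([170,240])
# barrel corners (approx silhouettes at axis height), stub tips, gear
P=plane(ct,f([(175,205),(147,318),(578,322),(548,432),(90,240),(620,393)]),.05);print(P.round(4))
print('bar centre',P[:4].mean(0), 'stub mid',P[4:].mean(0))
a=P[4]-P[5];print(np.hypot(*a[:2]),np.arctan2(a[1],a[0]))
a=P[0]+P[1]-P[2]-P[3];print(np.hypot(*a[:2])/2,np.arctan2(a[1],a[0]))
o=ray(ct,[[320,240]])[0];print('cam',o)
print('bottle',plane(ct,[[334,274]],.18))
E
```

```text
[[0.5205 0.3093 0.05  ]
 [0.4801 0.3185 0.05  ]
 [0.4786 0.1644 0.05  ]
 [0.4395 0.1747 0.05  ]
 [0.508  0.3395 0.05  ]
 [0.4533 0.1491 0.05  ]]
bar centre [0.47965934 0.24171869 0.05      ] stub mid [0.48063705 0.24431907 0.05      ]
0.19809991695673584 1.291047315767682
0.15018335897396393 1.2922896806214745
cam [0.4554733  0.0052266  1.50560143]
bottle [[ 0.50647263 -0.01867851  0.18      ]]
```

```bash
cat >> h.py <<'E'
def go(pos,yaw):
    from bench import robot
    o=robot.get_obs();Rm=R.from_euler('xyz',o['ee_rot']);Rt=R.from_euler('xyz',[np.pi,0,yaw])
    s=Rm.inv().apply(np.array(pos)-o['tool_pos'])*100
    r=(Rm.inv()*Rt).as_rotvec()
    print('t',round(o['time'],2),'pos',o['tool_pos'].round(4),'rot',o['ee_rot'].round(4),'F',o['wrist_force'].round(1),'w',round(o['width'],4))
    print('shift cm',s.round(2),'rotvec',r.round(3))
E
python3 -c "
from h import *
go([.4817,.2473,.22],1.292)"
```

```text
t 0.15 pos [0.1986 0.5125 0.2186] rot [-3.1399e+00 -2.0000e-04  2.7718e+00] F [-0.4 -0.4  0.8] w 0.094
shift cm [-35.98 -14.49  -0.13] rotvec [-2.00e-03  1.00e-03  1.48e+00]
```

apply_moves([
  [[-2, -0.8, 0], [0, 0, 0.1], 1],
  [[-5.5, -2.2, 0], [0, 0, 0.22], 1],
  [[-9, -3.6, 0], [0, 0, 0.34], 1],
  [[-12.5, -5, 0], [0, 0, 0.46], 1],
  [[-16, -6.4, 0], [0, 0, 0.58], 1],
  [[-20, -8, 0], [0, 0, 0.7], 1],
  [[-24, -9.6, 0], [0, 0, 0.82], 1],
  [[-28, -11.2, 0], [0, 0, 0.94], 1],
  [[-32, -12.8, 0], [0, 0, 1.06], 1],
  [[-36, -14.5, 0], [0, 0, 1.18], 1],
])

```text
time: 0.98
tool_pos: [0.4777, 0.251, 0.2192]
ee_rot: [-3.141, -0.0, 1.586]
wrist_force: [0.3, 0.3, 0.5]
width: 0.0941
```

```bash
python3 -c "
from h import *
go([.4817,.2473,.22],1.292)"
```

```text
t 0.98 pos [0.4777 0.251  0.2192] rot [-3.1413e+00 -1.0000e-04  1.5859e+00] F [0.3 0.3 0.5] w 0.0941
shift cm [-0.38  0.39 -0.08] rotvec [-0.    -0.     0.294]
```

apply_moves([
  [[0, 0, 0], [0, 0, 0.1], 1],
  [[0, 0, 0], [0, 0, 0.2], 1],
  [[0, 0, 0], [0, 0, 0.3], 1],
  [[0, 0, 0], [0, 0, 0.3], 1],
  [[0, 0, 0], [0, 0, 0.3], 1],
  [[0, 0, 0], [0, 0, 0.3], 1],
  [[0, 0, 0], [0, 0, 0.3], 1],
  [[0, 0, 0], [0, 0, 0.3], 1],
  [[0, 0, 0], [0, 0, 0.3], 1],
  [[0, 0, 0], [0, 0, 0.3], 1],
])

```text
time: 1.82
tool_pos: [0.4766, 0.2528, 0.2195]
ee_rot: [3.142, -0.0, 1.293]
wrist_force: [-0.5, -0.4, -0.0]
width: 0.0942
```

```bash
python3 - <<'E'
from h import *
from bench import optics,robot
go([.4817,.2473,.22],1.292)
c=optics.get_calibration("wrist");im=optics.snapshot("wrist")[:,:,::-1].copy();cv2.imwrite("pics/w1.png",im)
y=np.array([.2755,.9613,0]);P=np.array([.480,.2415,.05])
print(proj(c,[P,P+.083*y,P+.103*y,P-.097*y,P+.075*y,P-.075*y],True).round(1))
E
```

```text
t 1.82 pos [0.4766 0.2528 0.2195] rot [ 3.1415e+00 -1.0000e-04  1.2925e+00] F [-0.5 -0.4 -0. ] w 0.0942
shift cm [-0.39  0.64 -0.05] rotvec [ 0.    -0.     0.001]
[[328.5 242.1]
 [328.8 152.1]
 [328.9 129.9]
 [327.8 334.4]
 [328.8 160.9]
 [328.  315.1]]
```

View pics/w1.png

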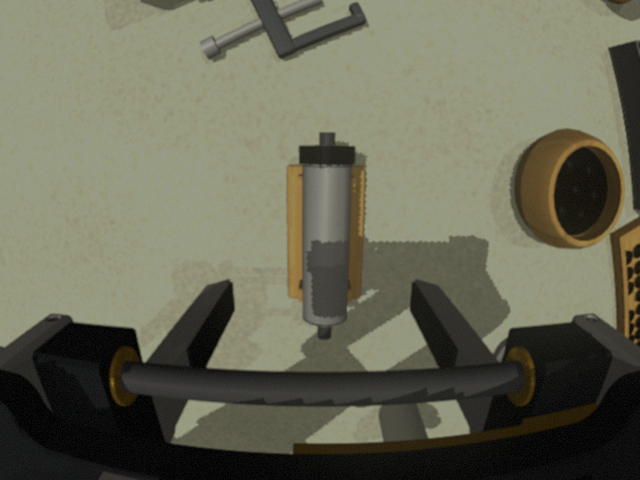

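```bash
python3 - <<'E'
import cv2
im=cv2.imread("pics/w1.png")
cv2.imwrite("pics/w1z.png",cv2.resize(im[120:350,270:390],None,fx=2.6*2/2,fy=2.6*2/2,interpolation=cv2.INTER_CUBIC))
E
```

```text
(no output)
```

View pics/w1z.png

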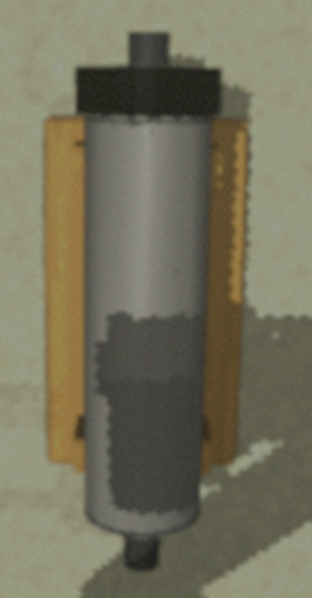

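```bash
python3 - <<'E'
from h import *
from bench import optics
c=optics.get_calibration("wrist")
p=lambda a:np.array(a)/2.6+[270,120]
P=plane(c,p([(148,33),(142,569)]),.055,True)
Q=plane(c,p([(85,125),(211,125),(87,515),(198,515)]),.05,True)
a=P[0]-P[1];print(P.round(4),np.hypot(*a[:2]),np.arctan2(a[1],a[0]))
y=a[:2]/np.hypot(*a[:2]);print('centre from stubs',(P[:,:2].mean(0)-.003*y).round(4))
m=(Q[0]+Q[1])/2;n=(Q[2]+Q[3])/2;a=m-n;print(m,n,np.arctan2(a[1],a[0]),np.hypot(*(Q[0]-Q[1])[:2]),np.hypot(*(Q[2]-Q[3])[:2]))
G=plane(c,p([(78,92),(220,92)]),.05,True);print('gear',G.mean(0),'->',G.mean(0)[:2]-.083*y)
E
```

```text
[[0.5059 0.3383 0.055 ]
 [0.4494 0.1468 0.055 ]] 0.19973189824919035 1.2840935243638865
centre from stubs [0.4768 0.2397]
[0.49735262 0.30789894 0.05      ] [0.45538982 0.16693617 0.05      ] 1.2814627903630138 0.04349876914001704 0.04268353188406986
gear [0.50083536 0.31887121 0.05      ] -> [0.4773637  0.23925914]
```

```bash
python3 -c "
from h import *
go([.4795,.2456,.10],1.284)"
```

```text
t 1.87 pos [0.4766 0.2528 0.2195] rot [ 3.1415e+00 -1.0000e-04  1.2924e+00] F [-0.4 -0.   0.2] w 0.0937
shift cm [-0.62  0.47 11.95] rotvec [ 0.    -0.     0.008]
```

apply_moves([
  [[-0.2, 0.1, 1.5], [0, 0, 0.008], 1],
  [[-0.4, 0.3, 3.5], [0, 0, 0.008], 1],
  [[-0.6, 0.47, 6], [0, 0, 0.008], 1],
  [[-0.6, 0.47, 8.5], [0, 0, 0.008], 1],
  [[-0.6, 0.47, 10.5], [0, 0, 0.008], 1],
  [[-0.6, 0.47, 12], [0, 0, 0.008], 1],
  [[-0.6, 0.47, 12], [0, 0, 0.008], 1],
  [[-0.6, 0.47, 12], [0, 0, 0.008], 1],
  [[-0.6, 0.47, 12], [0, 0, 0.008], 1],
  [[-0.6, 0.47, 12], [0, 0, 0.008], 1],
])

```text
time: 2.7
tool_pos: [0.4807, 0.2461, 0.1014]
ee_rot: [3.139, -0.002, 1.284]
wrist_force: [0.0, 0.1, 0.3]
width: 0.0939
```

```bash
python3 - <<'E'
from h import *
from bench import optics
go([.4795,.2456,.045],1.284)
c=optics.get_calibration("wrist");im=optics.snapshot("wrist")[:,:,::-1].copy();cv2.imwrite("pics/w2.png",im)
E
```

```text
t 2.7 pos [0.4807 0.2461 0.1014] rot [ 3.1389e+00 -2.2000e-03  1.2839e+00] F [0.  0.1 0.3] w 0.0939
shift cm [-0.1  -0.11  5.64] rotvec [ 0.003 -0.002 -0.   ]
```

View pics/w2.png

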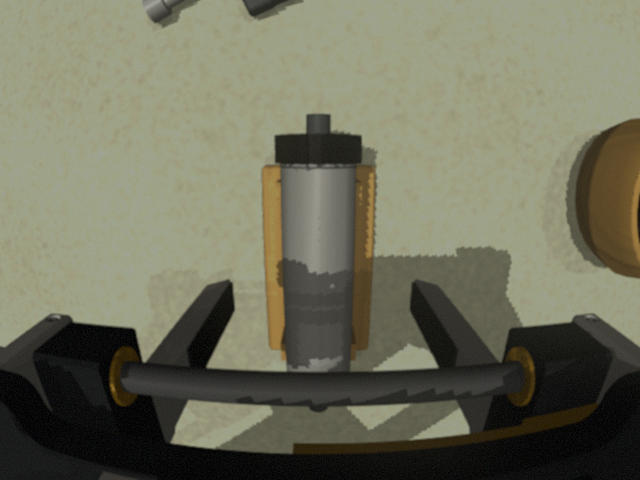

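apply_moves([
  [[0, -0.05, 0.5], [0, 0, 0], 1],
  [[-0.05, -0.1, 1.2], [0, 0, 0], 1],
  [[-0.1, -0.15, 2], [0, 0, 0], 1],
  [[-0.1, -0.15, 2.8], [0, 0, 0], 1],
  [[-0.1, -0.15, 3.6], [0, 0, 0], 1],
  [[-0.1, -0.15, 4.4], [0, 0, 0], 1],
  [[-0.1, -0.15, 5.1], [0, 0, 0], 1],
  [[-0.1, -0.15, 5.6], [0, 0, 0], 1],
  [[-0.1, -0.15, 5.6], [0, 0, 0], 1],
  [[-0.1, -0.15, 5.6], [0, 0, 0], 1],
])

```text
time: 3.58
tool_pos: [0.4777, 0.2451, 0.0431]
ee_rot: [-3.141, 0.0, 1.284]
wrist_force: [0.1, -0.6, 0.4]
width: 0.0941
```

```bash
python3 - <<'E'
from h import *
go([.4795,.2456,.045],1.284)
E
```

```text
t 3.58 pos [0.4777 0.2451 0.0431] rot [-3.1410e+00  4.0000e-04  1.2838e+00] F [ 0.1 -0.6  0.4] w 0.0941
shift cm [ 0.1   0.16 -0.19] rotvec [-0.001  0.    -0.   ]
```

apply_moves([
  [[0, 0, -0.15], [0, 0, 0], 0.7],
  [[0, 0, -0.15], [0, 0, 0], 0.6],
  [[0, 0, -0.15], [0, 0, 0], 0.5],
  [[0, 0, -0.15], [0, 0, 0], 0.4],
  [[0, 0, -0.15], [0, 0, 0], 0.2],
  [[0, 0, -0.15], [0, 0, 0], 0],
  [[0, 0, -0.15], [0, 0, 0], 0],
  [[0, 0, -0.15], [0, 0, 0], 0],
  [[0, 0, -0.15], [0, 0, 0], 0],
  [[0, 0, -0.15], [0, 0, 0], 0],
])

```text
time: 4.42
tool_pos: [0.4779, 0.2451, 0.045]
ee_rot: [3.142, -0.0, 1.284]
wrist_force: [0.7, -0.1, -0.0]
width: 0.0432
```

apply_moves([
  [[0, 0, 0], [0, 0, 0], 0],
  [[0, 0, 0], [0, 0, 0], 0],
  [[0, 0, -0.2], [0, 0, 0], 0],
  [[0, 0, -0.5], [0, 0, 0], 0],
  [[0, 0, -1], [0, 0, 0], 0],
  [[0, 0, -1.6], [0, 0, 0], 0],
  [[0, 0, -2.3], [0, 0, 0], 0],
  [[0, 0, -3], [0, 0, 0], 0],
  [[0, 0, -3.5], [0, 0, 0], 0],
  [[0, 0, -3.5], [0, 0, 0], 0],
])

```text
time: 5.25
tool_pos: [0.479, 0.2456, 0.0821]
ee_rot: [3.139, -0.002, 1.284]
wrist_force: [-0.1, 1.3, -4.0]
width: 0.0434
```

```bash
python3 - <<'E'
from h import *
from bench import optics
go([.4795,.2456,.27],1.284)
im=optics.snapshot("side")[:,:,::-1].copy();cv2.imwrite("pics/s2.png",cv2.resize(im[130:330,150:400],(750,600)))
E
```

```text
t 5.25 pos [0.479  0.2456 0.0821] rot [ 3.1387e+00 -2.3000e-03  1.2838e+00] F [-0.1  1.3 -4. ] w 0.0434
shift cm [  0.06   0.1  -18.79] rotvec [ 0.003 -0.002 -0.   ]
```

View pics/s2.png

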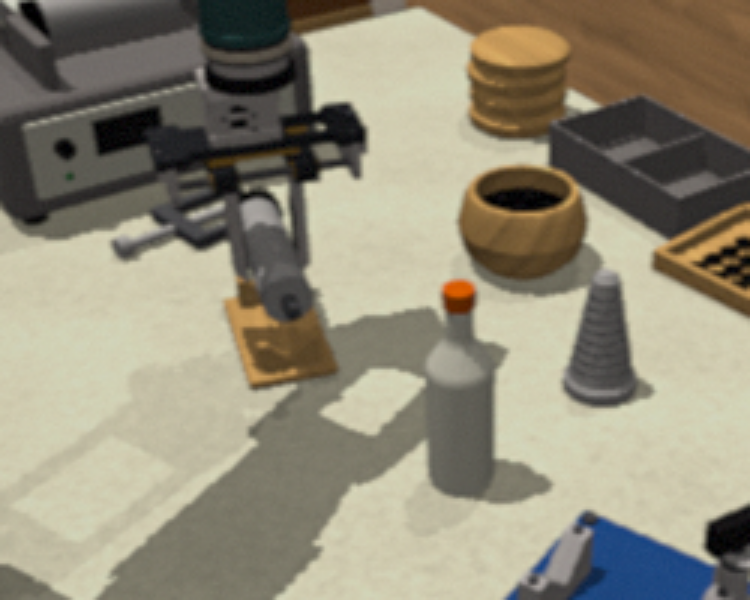

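apply_moves([
  [[0, 0, -1.2], [0, 0, 0], 0],
  [[0, 0, -3], [0, 0, 0], 0],
  [[0, 0, -5.2], [0, 0, 0], 0],
  [[0, 0, -7.6], [0, 0, 0], 0],
  [[0, 0, -10], [0, 0, 0], 0],
  [[0, 0, -12.4], [0, 0, 0], 0],
  [[0, 0, -14.8], [0, 0, 0], 0],
  [[0, 0, -16.8], [0, 0, 0], 0],
  [[0, 0, -18], [0, 0, 0], 0],
  [[0, 0, -18.5], [0, 0, 0], 0],
])

```text
time: 6.13
tool_pos: [0.4785, 0.2454, 0.268]
ee_rot: [3.138, -0.003, 1.284]
wrist_force: [1.0, 0.2, -3.8]
width: 0.0433
```

```bash
python3 - <<'E'
from h import *
go([.4977,-.2219,.265],1.931)
E
```

```text
t 6.13 pos [0.4785 0.2454 0.268 ] rot [ 3.1381e+00 -2.8000e-03  1.2838e+00] F [ 1.   0.2 -3.8] w 0.0433
shift cm [-44.27  15.07   0.23] rotvec [ 0.004 -0.002 -0.647]
```

apply_moves([
  [[-0.6, 0.2, 0], [0, 0, 0], 0],
  [[-1.8, 0.6, 0], [0, 0, -0.02], 0],
  [[-3.6, 1.2, 0], [0, 0, -0.05], 0],
  [[-6, 2, 0], [0, 0, -0.09], 0],
  [[-8.7, 3, 0], [0, 0, -0.13], 0],
  [[-11.4, 3.9, 0], [0, 0, -0.17], 0],
  [[-14.1, 4.8, 0], [0, 0, -0.21], 0],
  [[-16.8, 5.7, 0], [0, 0, -0.25], 0],
  [[-19.5, 6.6, 0], [0, 0, -0.29], 0],
  [[-22, 7.5, 0], [0, 0, -0.33], 0],
])

```text
time: 6.97
tool_pos: [0.4862, 0.011, 0.2628]
ee_rot: [-3.138, -0.0, 1.615]
wrist_force: [1.5, 0.1, -4.6]
width: 0.0435
```

```bash
python3 - <<'E'
from h import *
go([.4977,-.2219,.265],1.931)
E
```

```text
t 6.97 pos [0.4862 0.011  0.2628] rot [-3.1376e+00 -1.0000e-04  1.6152e+00] F [ 1.5  0.1 -4.6] w 0.0435
shift cm [-23.31   0.11  -0.23] rotvec [-0.004 -0.001 -0.316]
```

apply_moves([
  [[-2.6, 0, 0], [0, 0, -0.04], 0],
  [[-5.2, 0, 0], [0, 0, -0.08], 0],
  [[-7.8, 0, 0], [0, 0, -0.12], 0],
  [[-10.5, 0, 0], [0, 0, -0.16], 0],
  [[-13.2, 0, 0], [0, 0, -0.2], 0],
  [[-16, 0, 0], [0, 0, -0.24], 0],
  [[-18.6, 0, 0], [0, 0, -0.28], 0],
  [[-21, 0, 0], [0, 0, -0.31], 0],
  [[-22.5, 0, 0], [0, 0, -0.316], 0],
  [[-22.8, 0, 0], [0, 0, -0.316], 0],
])

```text
time: 7.8
tool_pos: [0.496, -0.2176, 0.262]
ee_rot: [-3.138, -0.003, 1.926]
wrist_force: [0.2, 0.8, -4.7]
width: 0.0437
```

```bash
python3 - <<'E'
from h import *
from bench import optics
go([.4977,-.2219,.265],1.931)
c=optics.get_calibration("wrist");im=optics.snapshot("wrist")[:,:,::-1].copy();cv2.imwrite("pics/w3.png",im)
E
```

```text
t 7.8 pos [ 0.496  -0.2176  0.262 ] rot [-3.1376e+00 -2.5000e-03  1.9260e+00] F [ 0.2  0.8 -4.7] w 0.0437
shift cm [-0.46  0.01 -0.3 ] rotvec [-0.004 -0.003 -0.005]
```

View pics/w3.png

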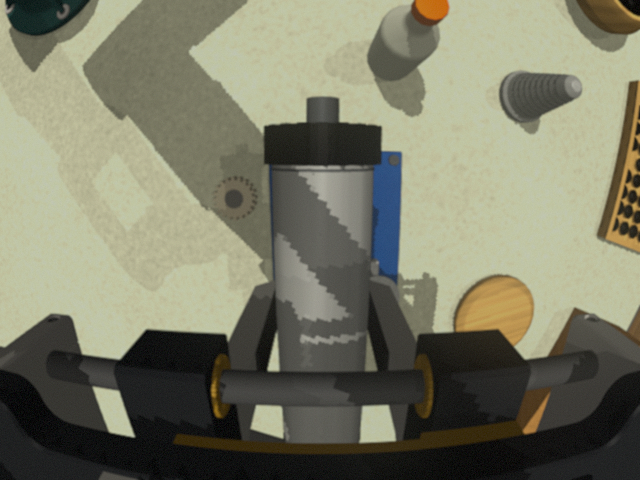

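```bash
python3 - <<'E'
from h import *
from bench import optics,robot
im=cv2.imread("pics/w3.png")
cv2.imwrite("pics/w3z.png",cv2.resize(im[85:285,250:420],None,fx=3,fy=3,interpolation=cv2.INTER_CUBIC))
E
```

```text
(no output)
```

View pics/w3z.png

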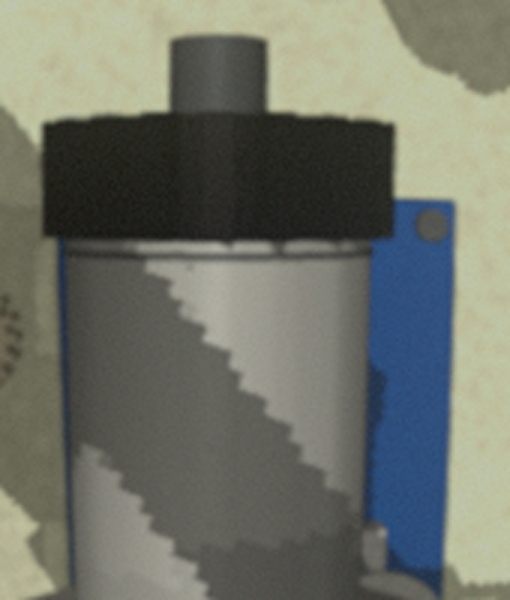

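```bash
python3 - <<'E'
from h import *
from bench import optics,robot
c=optics.get_calibration("wrist");o=robot.get_obs()
p=lambda a:np.array(a)/3-.33+[250,85]
P=plane(c,p([(455,202),(453,300),(449,450),(444,585),(62,245),(68,450),(72,585)]),.012,True)[:,:2];print(P.round(4))
e=P[0]-P[3];print('edge ang',np.arctan2(e[1],e[0]));e=P[4]-P[6];print('left ang',np.arctan2(e[1],e[0]))
th=.36;x=np.array([np.cos(th),np.sin(th)]);y=np.array([-x[1],x[0]])
print('right x',P[:4]@x,'left x',P[4:]@x,'corner y',P[0]@y)
org=x*((P[:4]@x).mean()-.092)+y*(P[0]@y-.085);print('org',org, 'left implied width',(P[:4]@x).mean()-(P[4:]@x).mean())
z=o['tool_pos'][2]+.005
T=plane(c,p([(219,37)]),z+.006,True)[0,:2];G=plane(c,p([(44,232),(394,232)]),z,True)[:,:2];B=plane(c,p([(66,300),(372,300),(78,570),(362,570)]),z,True)[:,:2]
yy=o['ee_rot'][2];t=np.array([np.cos(yy),np.sin(yy)]);n=np.array([np.sin(yy),-np.cos(yy)])
print('stub tip along from TCP',(T-o['tool_pos'][:2])@t,'gear inner face',((G.mean(0)-o['tool_pos'][:2])@t))
a=(B[0]+B[1]-B[2]-B[3])/2;print('roller ang',np.arctan2(a[1],a[0]),'tool',yy,'lateral',(B-o['tool_pos'][:2])@n)
E
```

```text
[[ 0.5538 -0.1159]
 [ 0.567  -0.1507]
 [ 0.5881 -0.2052]
 [ 0.6086 -0.257 ]
 [ 0.422  -0.1831]
 [ 0.4498 -0.2568]
 [ 0.4687 -0.3088]]
edge ang 1.9413076692937148
left ang 1.9261975867235448
right x [0.47750758 0.47753995 0.47813213 0.47909882] left x [0.33045299 0.33050976 0.32983644] corner y -0.3035441883779787
org [ 0.49819544 -0.22763489] left implied width 0.14780322111943084
stub tip along from TCP 0.0977063490085313 gear inner face 0.07059102932641632
roller ang 1.9308645710403507 tool 1.9265836004910124 lateral [-0.02120916  0.02317345 -0.02063642  0.02295416]
```

```bash
python3 - <<'E'
from h import *
go([.4914,-.2247,.13],1.930)
E
```

```text
t 7.85 pos [ 0.4962 -0.2165  0.2624] rot [-3.1383e+00 -3.1000e-03  1.9266e+00] F [ 0.4 -0.5 -4.6] w 0.0434
shift cm [-0.64 -0.69 13.24] rotvec [-0.003 -0.003 -0.003]
```

apply_moves([
  [[-0.2, -0.2, 1], [0, 0, -0.003], 0],
  [[-0.4, -0.4, 2.6], [0, 0, -0.003], 0],
  [[-0.6, -0.6, 4.6], [0, 0, -0.003], 0],
  [[-0.6, -0.7, 6.8], [0, 0, -0.003], 0],
  [[-0.6, -0.7, 9], [0, 0, -0.003], 0],
  [[-0.6, -0.7, 11], [0, 0, -0.003], 0],
  [[-0.6, -0.7, 12.5], [0, 0, -0.003], 0],
  [[-0.6, -0.7, 13.2], [0, 0, -0.003], 0],
  [[-0.6, -0.7, 13.2], [0, 0, -0.003], 0],
  [[-0.6, -0.7, 13.2], [0, 0, -0.003], 0],
])

```text
time: 8.68
tool_pos: [0.4927, -0.2222, 0.1328]
ee_rot: [-3.141, -0.001, 1.934]
wrist_force: [0.2, 0.8, -4.1]
width: 0.0435
```

```bash
python3 - <<'E'
from h import *
from bench import optics
go([.4914,-.2247,.08],1.930)
im=optics.snapshot("side")[:,:,::-1].copy();cv2.imwrite("pics/s3.png",cv2.resize(im[200:400,270:470],(600,600),interpolation=cv2.INTER_CUBIC))
im=optics.snapshot("wrist")[:,:,::-1].copy();cv2.imwrite("pics/w4.png",im)
E
```

```text
t 8.68 pos [ 0.4927 -0.2222  0.1328] rot [-3.1413e+00 -7.0000e-04  1.9338e+00] F [ 0.2  0.8 -4.1] w 0.0435
shift cm [-0.19 -0.21  5.28] rotvec [-0.    -0.001  0.004]
```

View pics/s3.png

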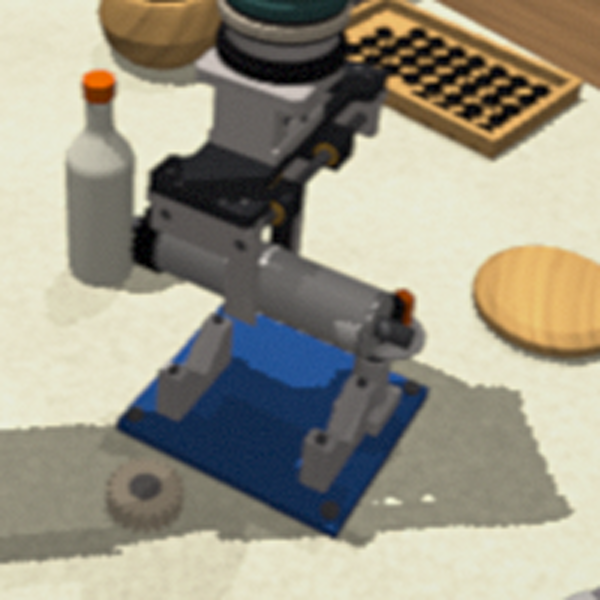

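View pics/w4.png

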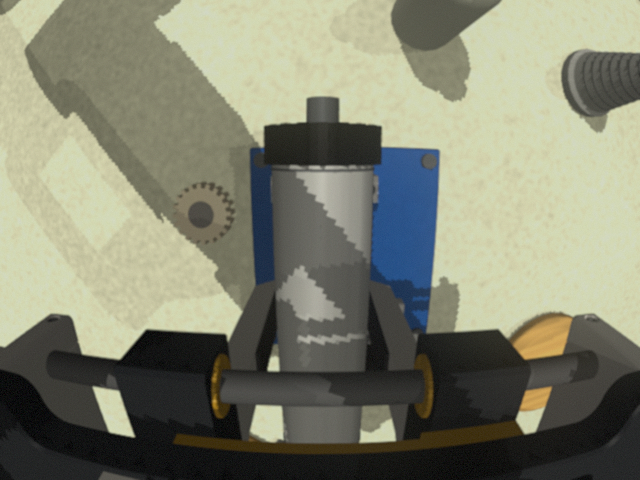

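```bash
python3 - <<'E'
import cv2
im=cv2.imread("pics/w4.png")
cv2.imwrite("pics/w4z.png",cv2.resize(im[90:300,240:450],(630,630)[:2],interpolation=cv2.INTER_CUBIC)[:600])
E
```

View pics/w4z.png

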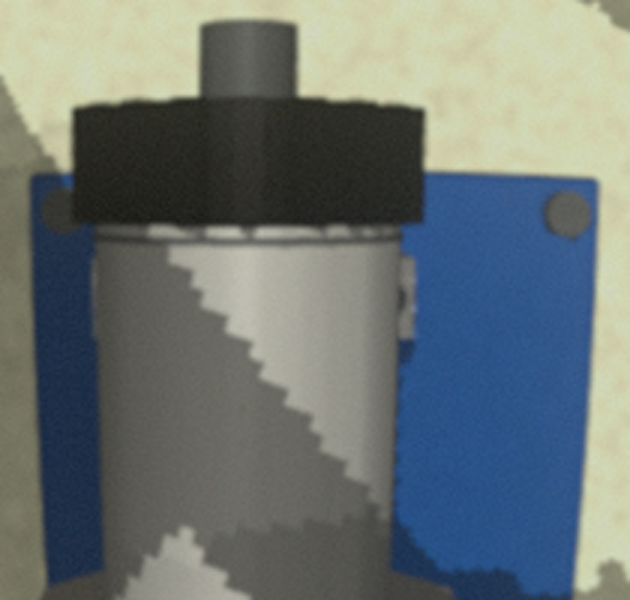

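```bash
python3 - <<'E'
from h import *
from bench import optics,robot
c=optics.get_calibration("wrist");o=robot.get_obs()
p=lambda a:np.array(a)/3-.33+[240,90]
yy=o['ee_rot'][2];t=np.array([np.cos(yy),np.sin(yy)]);n=np.array([np.sin(yy),-np.cos(yy)])
tc=o['tool_pos'][:2]
L=lambda q,z:np.c_[(plane(c,p(q),z,True)[:,:2]-tc)@t,(plane(c,p(q),z,True)[:,:2]-tc)@n].round(4)
print('plate (tool x,y)\n',L([(30,176),(597,182),(594,300),(580,560),(34,300),(46,560)],.012))
print('vblock right end, inner/outer\n',L([(416,258),(416,338),(92,260),(92,335)],.051))
z=o['tool_pos'][2]+.005
print('stub',L([(249,21)],z+.006),'gear',L([(74,218),(424,218)],z),'barrel',L([(97,300),(401,300),(107,570),(392,570)],z))
E
```

```text
plate (tool x,y)
 [[ 0.0768 -0.055 ]
 [ 0.0768  0.0933]
 [ 0.0452  0.0938]
 [-0.0284  0.0953]
 [ 0.0442 -0.0548]
 [-0.0278 -0.0547]]
vblock right end, inner/outer
 [[ 0.058   0.0388]
 [ 0.0398  0.0392]
 [ 0.0575 -0.0338]
 [ 0.0404 -0.0342]]
stub [[0.0978 0.0009]] gear [[ 0.0705 -0.0242]
 [ 0.0705  0.0262]] barrel [[ 0.0584 -0.0211]
 [ 0.0585  0.023 ]
 [ 0.0169 -0.0209]
 [ 0.0169  0.0231]]
```

apply_moves([
  [[-0.1, -0.15, 0.3], [0, 0, -0.006], 0],
  [[-0.2, -0.3, 0.8], [0, 0, -0.006], 0],
  [[-0.2, -0.36, 1.5], [0, 0, -0.006], 0],
  [[-0.2, -0.36, 2.4], [0, 0, -0.006], 0],
  [[-0.2, -0.36, 3.4], [0, 0, -0.006], 0],
  [[-0.2, -0.36, 4.4], [0, 0, -0.006], 0],
  [[-0.2, -0.36, 5.4], [0, 0, -0.006], 0],
  [[-0.2, -0.36, 6.2], [0, 0, -0.006], 0],
  [[-0.2, -0.36, 6.7], [0, 0, -0.006], 0],
  [[-0.2, -0.36, 6.9], [0, 0, -0.006], 0],
])

```text
time: 9.62
tool_pos: [0.4895, -0.2257, 0.0624]
ee_rot: [-3.14, -0.002, 1.939]
wrist_force: [-0.1, -0.7, -4.5]
width: 0.0433
```

```bash
python3 - <<'E'
from h import *
from bench import optics
go([.4940,-.2247,.06],1.934)
c=optics.get_calibration("wrist");im=optics.snapshot("wrist")[:,:,::-1].copy();cv2.imwrite("pics/w5z.png",cv2.resize(im[90:300,220:460],(720,630),interpolation=cv2.INTER_CUBIC)[:600])
E
```

```text
t 9.62 pos [ 0.4895 -0.2257  0.0624] rot [-3.1402e+00 -2.0000e-03  1.9389e+00] F [-0.1 -0.7 -4.5] w 0.0433
shift cm [-0.07  0.45  0.23] rotvec [-0.001 -0.002  0.005]
```

View pics/w5z.png

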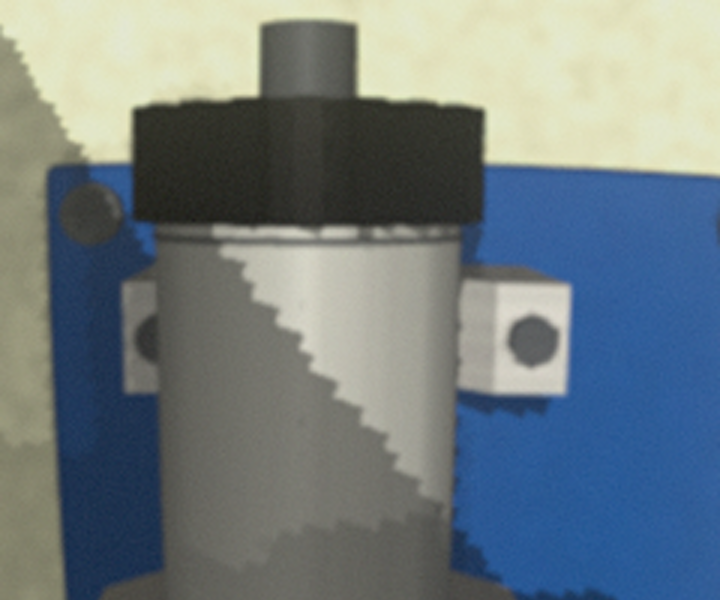

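```bash
python3 - <<'E'
from h import *
from bench import optics,robot
c=optics.get_calibration("wrist");o=robot.get_obs()
p=lambda a:np.array(a)/3-.33+[220,90]
yy=o['ee_rot'][2];t=np.array([np.cos(yy),np.sin(yy)]);n=np.array([np.sin(yy),-np.cos(yy)])
tc=o['tool_pos'][:2]
L=lambda q,z:np.c_[(plane(c,p(q),z,True)[:,:2]-tc)@t,(plane(c,p(q),z,True)[:,:2]-tc)@n].round(4)
print('vblock corners\n',L([(571,284),(566,394),(123,280),(124,393)],.051))
print('plate\n',L([(48,170),(52,300),(62,500)],.012))
z=o['tool_pos'][2]+.005
print('stub',L([(309,21)],z+.006),'barrel',L([(157,300),(461,300),(167,560),(452,560)],z))
E
```

```text
vblock corners
 [[ 0.0596  0.0434]
 [ 0.0413  0.0434]
 [ 0.0599 -0.0288]
 [ 0.0414 -0.0292]]
plate
 [[ 0.0784 -0.0499]
 [ 0.0527 -0.0498]
 [ 0.0114 -0.0497]]
stub [[0.0978 0.001 ]] barrel [[ 0.0584 -0.0211]
 [ 0.0584  0.0231]
 [ 0.0185 -0.0208]
 [ 0.0185  0.023 ]]
```

apply_moves([
  [[0, 0.15, 0], [0, 0, 0], 0],
  [[0, 0.3, 0], [0, 0, 0], 0],
  [[0, 0.45, 0], [0, 0, 0], 0],
  [[0, 0.6, 0], [0, 0, 0], 0],
  [[0, 0.6, 0.1], [0, 0, 0], 0],
  [[0, 0.6, 0.25], [0, 0, 0], 0],
  [[0, 0.6, 0.4], [0, 0, 0], 0],
  [[0, 0.6, 0.55], [0, 0, 0], 0],
  [[0, 0.6, 0.65], [0, 0, 0], 0],
  [[0, 0.6, 0.7], [0, 0, 0], 0],
])

```text
time: 10.5
tool_pos: [0.4956, -0.2239, 0.0566]
ee_rot: [-3.141, -0.001, 1.939]
wrist_force: [0.4, 0.1, -4.1]
width: 0.0433
```

```bash
python3 - <<'E'
from h import *
go([.4940,-.2247,.053],1.934)
E
```

```text
t 10.5 pos [ 0.4956 -0.2239  0.0566] rot [-3.1412e+00 -6.0000e-04  1.9387e+00] F [ 0.4  0.1 -4.1] w 0.0433
shift cm [-0.02 -0.17  0.36] rotvec [-0.    -0.001  0.005]
```

Still hanging freely; lower the last 3–4 mm gently.

apply_moves([
  [[0, 0, 0], [0, 0, 0], 0],
  [[0, 0, 0.05], [0, 0, 0], 0],
  [[0, 0, 0.1], [0, 0, 0], 0],
  [[0, 0, 0.15], [0, 0, 0], 0],
  [[0, 0, 0.2], [0, 0, 0], 0],
  [[0, 0, 0.22], [0, 0, 0], 0],
  [[0, 0, 0.25], [0, 0, 0], 0],
  [[0, 0, 0.27], [0, 0, 0], 0],
  [[0, 0, 0.3], [0, 0, 0], 0],
  [[0, 0, 0.3], [0, 0, 0], 0],
])

```text
time: 11.33
tool_pos: [0.4958, -0.2239, 0.0539]
ee_rot: [3.142, -0.0, 1.939]
wrist_force: [-0.2, 0.7, -5.0]
width: 0.0435
```

```bash
python3 - <<'E'
from h import *
go([.4940,-.2247,.053],1.934)
E
```

```text
t 11.33 pos [ 0.4958 -0.2239  0.0539] rot [ 3.1416e+00 -1.0000e-04  1.9388e+00] F [-0.2  0.7 -5. ] w 0.0435
shift cm [-0.01 -0.19  0.09] rotvec [ 0.    -0.     0.005]
```

apply_moves([
  [[0, 0, 0.03], [0, 0, 0], 0],
  [[0, 0, 0.06], [0, 0, 0], 0],
  [[0, 0, 0.1], [0, 0, 0], 0],
  [[0, 0, 0.12], [0, 0, 0], 0],
  [[0, 0, 0.15], [0, 0, 0], 0],
  [[0, 0, 0.15], [0, 0, 0], 0],
  [[0, 0, 0.15], [0, 0, 0], 0],
  [[0, 0, 0.15], [0, 0, 0], 0],
  [[0, 0, 0.15], [0, 0, 0], 0],
  [[0, 0, 0.15], [0, 0, 0], 0],
])

```text
time: 12.17
tool_pos: [0.4958, -0.2241, 0.053]
ee_rot: [-3.142, 0.0, 1.939]
wrist_force: [-4.7, 1.1, 3.0]
width: 0.0435
```

apply_moves([
  [[0, -0.05, 0], [0, 0, 0], 0],
  [[0, -0.08, 0], [0, 0, 0], 0],
  [[0, -0.08, 0.03], [0, 0, 0], 0],
  [[0, -0.08, 0.05], [0, 0, 0], 0],
  [[0, -0.08, 0.05], [0, 0, 0], 0],
  [[0, -0.08, 0.05], [0, 0, 0], 0],
  [[0, -0.08, 0.05], [0, 0, 0], 0],
  [[0, -0.08, 0.05], [0, 0, 0], 0],
  [[0, -0.08, 0.05], [0, 0, 0], 0],
  [[0, -0.08, 0.05], [0, 0, 0], 0],
])

```text
time: 13.0
tool_pos: [0.4957, -0.2242, 0.053]
ee_rot: [3.14, 0.001, 1.939]
wrist_force: [-2.9, 2.5, 5.8]
width: 0.0433
```

Seated (z force reversed). Release slowly.

apply_moves([
  [[0, 0, 0], [0, 0, 0], 0.48],
  [[0, 0, 0], [0, 0, 0], 0.5],
  [[0, 0, 0], [0, 0, 0], 0.53],
  [[0, 0, 0], [0, 0, 0], 0.56],
  [[0, 0, 0], [0, 0, 0], 0.6],
  [[0, 0, 0], [0, 0, 0], 0.65],
  [[0, 0, 0], [0, 0, 0], 0.72],
  [[0, 0, 0], [0, 0, 0], 0.8],
  [[0, 0, 0], [0, 0, 0], 0.85],
  [[0, 0, 0], [0, 0, 0], 0.85],
])

```text
time: 13.83
tool_pos: [0.4951, -0.2243, 0.052]
ee_rot: [3.141, 0.0, 1.939]
wrist_force: [0.2, 0.7, 0.3]
width: 0.0795
```

```bash
python3 - <<'E'
from h import *
from bench import optics
go([.4940,-.2247,.20],1.934)
c=optics.get_calibration("wrist");im=optics.snapshot("wrist")[:,:,::-1].copy();cv2.imwrite("pics/w6.png",im)
im=optics.snapshot("side")[:,:,::-1].copy();cv2.imwrite("pics/s6.png",cv2.resize(im[200:400,270:470],(600,600),interpolation=cv2.INTER_CUBIC))
E
```

```text
t 13.83 pos [ 0.4951 -0.2243  0.052 ] rot [3.1415 0.     1.9388] F [0.2 0.7 0.3] w 0.0795
shift cm [ -0.    -0.11 -14.8 ] rotvec [0.    0.    0.005]
```

View pics/w6.png

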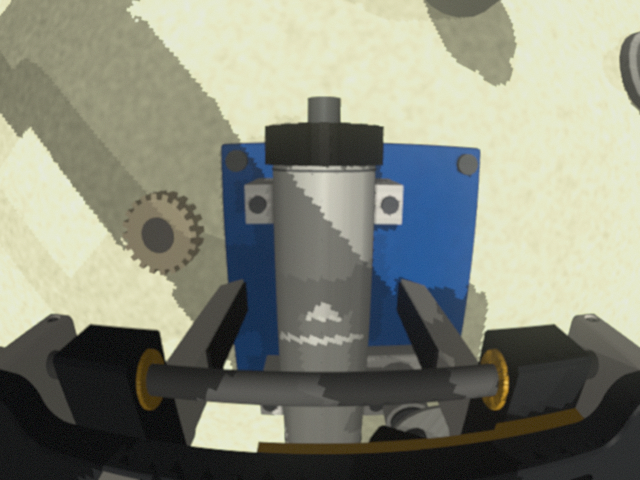

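View pics/s6.png

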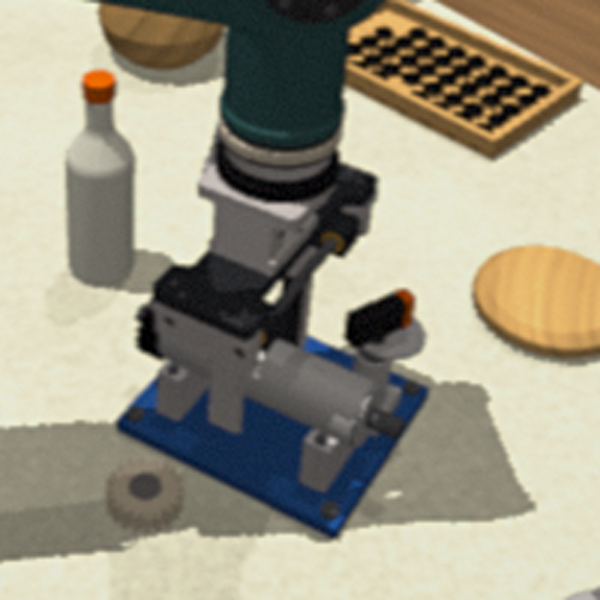

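apply_moves([
  [[0, 0, -0.5], [0, 0, 0], 0.85],
  [[0, 0, -1.5], [0, 0, 0], 0.85],
  [[0, 0, -3], [0, 0, 0], 0.85],
  [[0, 0, -5], [0, 0, 0], 0.85],
  [[0, 0, -7.5], [0, 0, 0], 0.85],
  [[0, 0, -10], [0, 0, 0], 0.85],
  [[0, 0, -12.5], [0, 0, 0], 0.85],
  [[0, 0, -14], [0, 0, 0], 0.85],
  [[0, 0, -15], [0, 0, 0], 0.85],
  [[0, 0, -15], [0, 0, 0], 0.85],
])

```text
time: 14.77
tool_pos: [0.4963, -0.2249, 0.2058]
ee_rot: [3.138, 0.005, 1.939]
wrist_force: [0.1, -1.2, 0.3]
width: 0.08
```

```bash
python3 - <<'E'
from h import *
from bench import optics
go([.5607,-.2651,.20],3.06)
E
```

```text
t 14.77 pos [ 0.4963 -0.2249  0.2058] rot [3.1375 0.0049 1.9388] F [ 0.1 -1.2  0.3] w 0.08
shift cm [-6.06  4.56  0.62] rotvec [ 1.000e-03  7.000e-03 -1.121e+00]
```

apply_moves([
  [[-0.6, 0.4, 0], [0, 0, -0.12], 0.6],
  [[-1.2, 0.9, 0], [0, 0, -0.24], 0.6],
  [[-1.8, 1.4, 0], [0, 0, -0.36], 0.6],
  [[-2.4, 1.9, 0], [0, 0, -0.48], 0.6],
  [[-3, 2.4, 0], [0, 0, -0.6], 0.6],
  [[-3.6, 2.8, 0], [0, 0, -0.72], 0.6],
  [[-4.3, 3.3, 0], [0, 0, -0.84], 0.6],
  [[-5, 3.8, 0], [0, 0, -0.95], 0.6],
  [[-5.6, 4.2, 0], [0, 0, -1.04], 0.6],
  [[-6.06, 4.56, 0], [0, 0, -1.12], 0.6],
])

```text
time: 15.6
tool_pos: [0.5591, -0.2644, 0.2]
ee_rot: [3.14, -0.003, 3.063]
wrist_force: [-0.4, 0.6, -0.1]
width: 0.0563
```

```bash
python3 - <<'E'
from h import *
from bench import optics
go([.5607,-.2651,.20],3.06)
c=optics.get_calibration("wrist");im=optics.snapshot("wrist")[:,:,::-1].copy();cv2.imwrite("pics/w7.png",im)
print(proj(c,[[.5607,-.2651,.111]],True))
E
```

```text
t 15.6 pos [ 0.5591 -0.2644  0.2   ] rot [ 3.1402e+00 -2.8000e-03  3.0630e+00] F [-0.4  0.6 -0.1] w 0.0563
shift cm [-0.16 -0.06  0.  ] rotvec [ 0.001 -0.003  0.003]
[[319.80023997 257.58593002]]
```

View pics/w7.png

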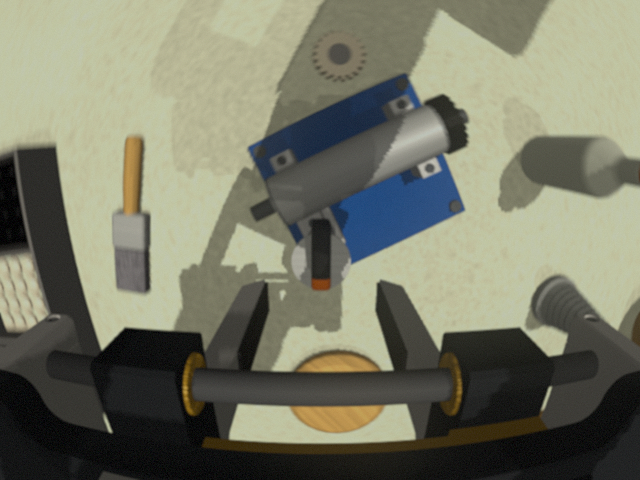

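```bash
python3 - <<'E'
from h import *
from bench import optics
c=optics.get_calibration("wrist")
P=plane(c,[[320.3,221],[321,288.5]],.111,True);print(P,P.mean(0));a=P[1]-P[0];print(np.arctan2(a[1],a[0]),np.hypot(*a[:2]))
go([.5615,-.2652,.115],3.063)
E
```

```text
[[ 0.53477393 -0.26311892  0.111     ]
 [ 0.58501828 -0.26651817  0.111     ]] [ 0.5598961  -0.26481854  0.111     ]
-0.0675513206237631 0.05035920335578038
t 15.65 pos [ 0.5598 -0.2648  0.1998] rot [ 3.1405e+00 -2.2000e-03  3.0650e+00] F [ 0.1 -0.5 -0.1] w 0.0564
shift cm [-0.2  -0.03  8.48] rotvec [ 0.001 -0.002  0.002]
```

apply_moves([
  [[0, 0, 1], [0, 0, 0], 0.6],
  [[0, 0, 2.5], [0, 0, 0], 0.6],
  [[0, 0, 4], [0, 0, 0], 0.6],
  [[0, 0, 5.5], [0, 0, 0], 0.6],
  [[0, 0, 7], [0, 0, 0], 0.6],
  [[0, 0, 8], [0, 0, 0], 0.6],
  [[0, 0, 8.8], [0, 0, 0], 0.6],
  [[0, 0, 9.3], [0, 0, 0], 0.6],
  [[0, 0, 9.5], [0, 0, 0], 0.6],
  [[0, 0, 9.5], [0, 0, 0], 0.6],
])

```text
time: 16.48
tool_pos: [0.5593, -0.2643, 0.1067]
ee_rot: [3.141, -0.0, 3.058]
wrist_force: [0.0, -0.4, -0.1]
width: 0.0564
```

```bash
python3 - <<'E'
from h import *
from bench import optics
go([.5600,-.2648,.099],3.065)
c=optics.get_calibration("wrist");im=optics.snapshot("wrist")[:,:,::-1].copy();cv2.imwrite("pics/w8.png",im)
E
```

```text
t 16.48 pos [ 0.5593 -0.2643  0.1067] rot [ 3.1413e+00 -3.0000e-04  3.0585e+00] F [ 0.  -0.4 -0.1] w 0.0564
shift cm [-0.07 -0.04  0.77] rotvec [ 0.    -0.    -0.007]
```

View pics/w8.png

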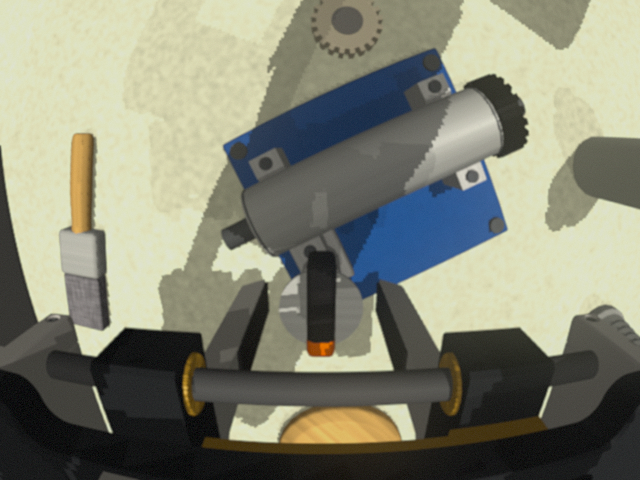

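apply_moves([
  [[0, 0, 0.3], [0, 0, 0], 0.6],
  [[0, 0, 0.6], [0, 0, 0], 0.6],
  [[0, 0, 0.75], [0, 0, 0], 0.6],
  [[0, 0, 0.75], [0, 0, 0], 0.4],
  [[0, 0, 0.75], [0, 0, 0], 0.2],
  [[0, 0, 0.75], [0, 0, 0], 0.1],
  [[0, 0, 0.75], [0, 0, 0], 0],
  [[0, 0, 0.75], [0, 0, 0], 0],
  [[0, 0, 0.75], [0, 0, 0], 0],
  [[0, 0, 0.75], [0, 0, 0], 0],
])

```text
time: 17.37
tool_pos: [0.5594, -0.2649, 0.0996]
ee_rot: [-3.141, 0.0, 3.059]
wrist_force: [0.5, 0.4, -0.6]
width: 0.0135
```

```bash
python3 - <<'E'
from h import *
from bench import optics
go([.5600,-.2648,.099],3.065)
E
```

```text
t 17.37 pos [ 0.5594 -0.2649  0.0996] rot [-3.1406e+00  2.0000e-04  3.0586e+00] F [ 0.5  0.4 -0.6] w 0.0135
shift cm [-0.06  0.01  0.06] rotvec [-0.001  0.    -0.006]
```

apply_moves([
  [[0, 0, 0], [0, 0, 0.05], 0],
  [[0, 0, 0], [0, 0, 0.13], 0],
  [[0, 0, 0], [0, 0, 0.23], 0],
  [[0, 0, 0], [0, 0, 0.33], 0],
  [[0, 0, 0], [0, 0, 0.43], 0],
  [[0, 0, 0], [0, 0, 0.53], 0],
  [[0, 0, 0], [0, 0, 0.63], 0],
  [[0, 0, 0], [0, 0, 0.73], 0],
  [[0, 0, 0], [0, 0, 0.83], 0],
  [[0, 0, 0], [0, 0, 0.9], 0],
])

```text
time: 18.2
tool_pos: [0.5598, -0.2642, 0.0996]
ee_rot: [3.141, 0.0, 2.155]
wrist_force: [1.9, -0.6, -0.3]
width: 0.0138
```

```bash
python3 - <<'E'
from h import *
from bench import robot
go([.5594,-.2649,.0996],3.065-.9);print(robot.get_obs()['joint_positions'].round(2),robot.get_obs()['wrist_torque'].round(2))
E
```

```text
t 18.2 pos [ 0.5598 -0.2642  0.0996] rot [3.1407e+00 4.0000e-04 2.1551e+00] F [ 1.9 -0.6 -0.3] w 0.0138
shift cm [-0.03 -0.07 -0.  ] rotvec [ 0.001  0.    -0.01 ]
[-0.53  0.29  1.38  0.    1.48 -1.12] [ 0.01 -0.12  0.22]
```

apply_moves([
  [[0, 0, 0], [0, 0, 0.08], 0],
  [[0, 0, 0], [0, 0, 0.18], 0],
  [[0, 0, 0], [0, 0, 0.28], 0],
  [[0, 0, 0], [0, 0, 0.38], 0],
  [[0, 0, 0], [0, 0, 0.48], 0],
  [[0, 0, 0], [0, 0, 0.58], 0],
  [[0, 0, 0], [0, 0, 0.68], 0],
  [[0, 0, 0], [0, 0, 0.78], 0],
  [[0, 0, 0], [0, 0, 0.88], 0],
  [[0, 0, 0], [0, 0, 0.95], 0],
])

```text
time: 19.03
tool_pos: [0.5606, -0.2641, 0.0995]
ee_rot: [3.139, -0.001, 1.205]
wrist_force: [3.1, 0.5, -0.2]
width: 0.0136
```

```bash
python3 - <<'E'
from h import *
from bench import robot,optics
go([.5598,-.2645,.0996],3.065-1.85);print(robot.get_obs()['wrist_torque'].round(2))
im=optics.snapshot("wrist")[:,:,::-1].copy();cv2.imwrite("pics/w9.png",im)
E
```

```text
t 19.03 pos [ 0.5606 -0.2641  0.0995] rot [ 3.1392e+00 -1.0000e-03  1.2055e+00] F [ 3.1  0.5 -0.2] w 0.0136
shift cm [-0.06 -0.06 -0.01] rotvec [ 0.002 -0.001 -0.01 ]
[-0.02 -0.28  0.24]
```

View pics/w9.png

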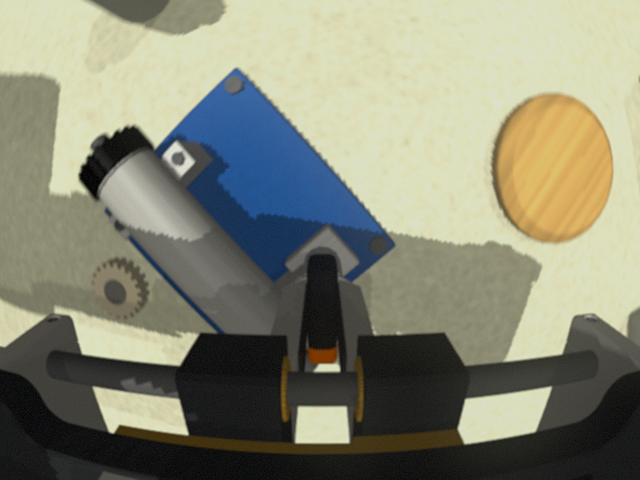

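apply_moves([
  [[0, 0, 0], [0, 0, 0.04], 0],
  [[0, 0, 0], [0, 0, 0.1], 0],
  [[0, 0, 0], [0, 0, 0.16], 0],
  [[0, 0, 0], [0, 0, 0.22], 0],
  [[0, 0, 0], [0, 0, 0.28], 0],
  [[0, 0, 0], [0, 0, 0.33], 0],
  [[0, 0, 0], [0, 0, 0.38], 0],
  [[0, 0, 0], [0, 0, 0.42], 0],
  [[0, 0, 0], [0, 0, 0.46], 0],
  [[0, 0, 0], [0, 0, 0.5], 0],
])

```text
time: 19.92
tool_pos: [0.561, -0.2644, 0.0996]
ee_rot: [3.139, -0.002, 0.71]
wrist_force: [4.9, -0.4, -2.1]
width: 0.0135
```

```bash
python3 - <<'E'
from h import *
from bench import robot,optics
go([.5598,-.2645,.0996],3.065-2.6);print(robot.get_obs()['wrist_torque'].round(2))
E
```

```text
t 19.92 pos [ 0.561  -0.2644  0.0996] rot [ 3.1389e+00 -2.3000e-03  7.0990e-01] F [ 4.9 -0.4 -2.1] w 0.0135
shift cm [-0.1  -0.07 -0.  ] rotvec [ 0.002 -0.003  0.245]
[-0.11 -0.52  0.42]
```

apply_moves([
  [[0, 0, 0], [0, 0, 0.04], 0],
  [[0, 0, 0], [0, 0, 0.08], 0],
  [[0, 0, 0], [0, 0, 0.12], 0],
  [[0, 0, 0], [0, 0, 0.15], 0],
  [[0, 0, 0], [0, 0, 0.18], 0],
  [[0, 0, 0], [0, 0, 0.2], 0],
  [[0, 0, 0], [0, 0, 0.22], 0],
  [[0, 0, 0], [0, 0, 0.22], 0],
  [[0, 0, 0], [0, 0, 0.22], 0],
  [[0, 0, 0], [0, 0, 0.22], 0],
])

```text
time: 20.75
tool_pos: [0.5612, -0.2646, 0.0996]
ee_rot: [3.139, -0.003, 0.492]
wrist_force: [4.4, -1.0, -2.3]
width: 0.0137
```

```bash
python3 - <<'E'
from h import *
from bench import robot,optics
go([.5598,-.2645,.0996],3.065-2.6);print(robot.get_obs()['wrist_torque'].round(2))
im=optics.snapshot("wrist")[:,:,::-1].copy();cv2.imwrite("pics/w10.png",im)
im=optics.snapshot("side")[:,:,::-1].copy();cv2.imwrite("pics/s10.png",cv2.resize(im[200:400,270:470],(600,600),interpolation=cv2.INTER_CUBIC))
E
```

```text
t 20.75 pos [ 0.5612 -0.2646  0.0996] rot [ 3.1389e+00 -3.1000e-03  4.9200e-01] F [ 4.4 -1.  -2.3] w 0.0137
shift cm [-0.12 -0.07  0.  ] rotvec [ 0.003 -0.003  0.027]
[-0.1  -0.66  0.53]
```

View pics/w10.png

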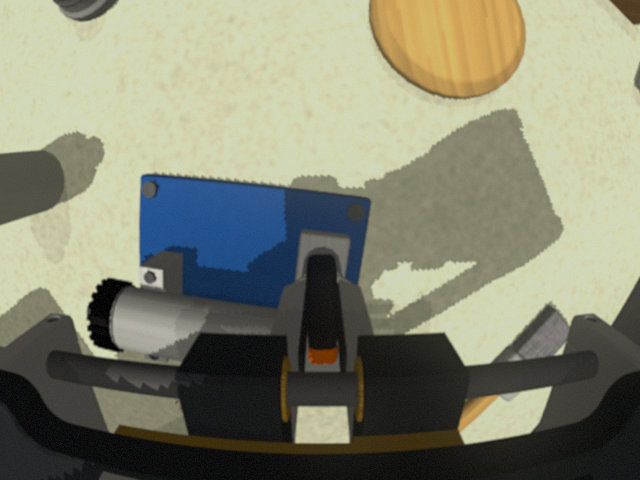

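apply_moves([
  [[0, 0, 0], [0, 0, 0.03], 0],
  [[0, 0, 0], [0, 0, 0.03], 0],
  [[0, 0, 0], [0, 0, 0.03], 0.15],
  [[0, 0, 0], [0, 0, 0.03], 0.2],
  [[0, 0, 0], [0, 0, 0.03], 0.25],
  [[0, 0, 0], [0, 0, 0.03], 0.3],
  [[0, 0, 0], [0, 0, 0.03], 0.4],
  [[0, 0, 0], [0, 0, 0.03], 0.45],
  [[0, 0, 0], [0, 0, 0.03], 0.45],
  [[0, 0, 0], [0, 0, 0.03], 0.45],
])

```text
time: 21.68
tool_pos: [0.5593, -0.2644, 0.0995]
ee_rot: [-3.142, 0.0, 0.459]
wrist_force: [-0.0, -0.4, -0.2]
width: 0.0424
```

apply_moves([
  [[0, 0, -0.3], [0, 0, 0], 0.45],
  [[0, 0, -1], [0, 0, 0], 0.45],
  [[0, 0, -2], [0, 0, 0], 0.45],
  [[0, 0, -3.5], [0, 0, 0], 0.45],
  [[0, 0, -5.5], [0, 0, 0], 0.45],
  [[0, 0, -7.5], [0, 0, 0], 0.45],
  [[0, 0, -9.5], [0, 0, 0], 0.45],
  [[0, 0, -11], [0, 0, 0], 0.45],
  [[0, 0, -12], [0, 0, 0], 0.45],
  [[0, 0, -12], [0, 0, 0], 0.45],
])

```text
time: 22.52
tool_pos: [0.5606, -0.2651, 0.2238]
ee_rot: [3.136, -0.004, 0.459]
wrist_force: [1.1, -0.3, 0.4]
width: 0.0424
```

```bash
python3 - <<'E'
from h import *
from bench import robot,optics
go([.40,-.10,.28],.46)
c=optics.get_calibration("wrist");im=optics.snapshot("wrist")[:,:,::-1].copy();cv2.imwrite("pics/w11.png",im)
im=optics.snapshot("side")[:,:,::-1].copy();cv2.imwrite("pics/s11.png",im)
E
```

```text
t 22.52 pos [ 0.5606 -0.2651  0.2238] rot [ 3.1358 -0.0039  0.4589] F [ 1.1 -0.3  0.4] w 0.0424
shift cm [ -7.07 -21.88  -5.78] rotvec [ 0.006 -0.004 -0.001]
```

View pics/w11.png

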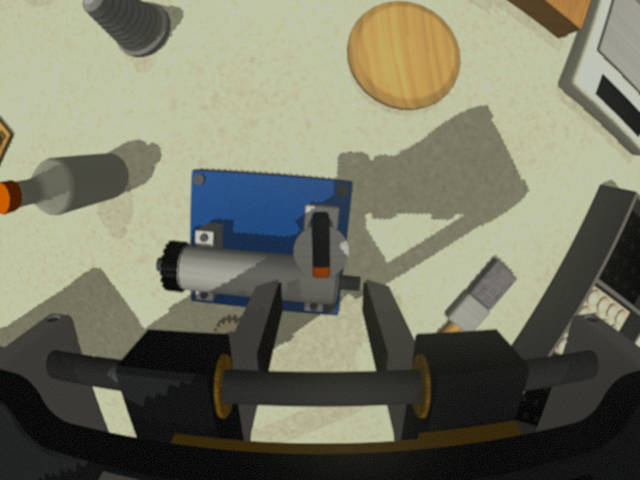

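View pics/s11.png

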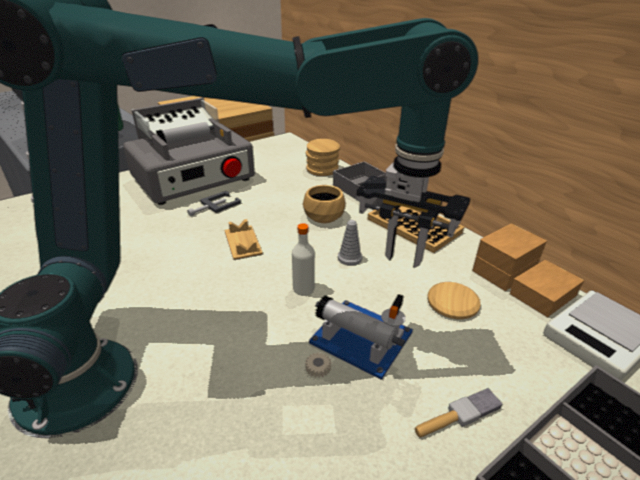

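```bash
python3 - <<'E'
from h import *
from bench import robot,optics
im=cv2.imread("pics/w11.png");cv2.imwrite("pics/w11z.png",cv2.resize(im[160:320,150:370],None,fx=3.6,fy=3.6,interpolation=cv2.INTER_CUBIC))
E
```

```text
(no output)
```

View pics/w11z.png

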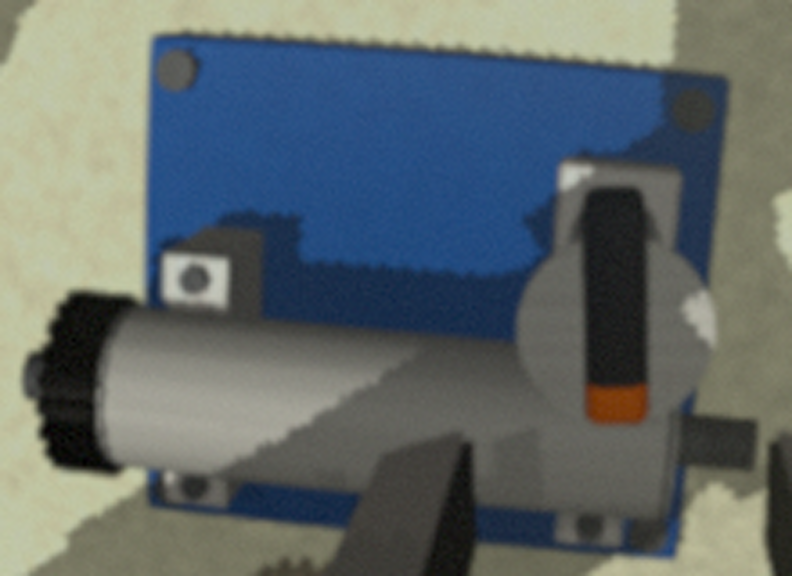

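```bash
python3 - <<'E'
from h import *
from bench import robot,optics
c=optics.get_calibration("wrist")
p=lambda a:np.array(a)/3.6-.36+[150,160]
L=lambda q,z:plane(c,p(q),z,True)[:,:2]
ang=lambda a:np.arctan2(a[1],a[0])
b=L([(615,188),(617,423)],.111);B=ang(b[1]-b[0])
e=L([(155,38),(728,76),(150,505),(675,556)],.012);y1=ang(e[0]-e[1]);y2=ang(e[2]-e[3])
a=L([(108,310),(105,468),(665,350),(660,517)],.058);A=ang(a[0]+a[1]-a[2]-a[3])
print('bar',B,'cradle yaw',y1-np.pi/2,y2-np.pi/2,'roller',A-np.pi/2,'cam',((A-np.pi/2)-B)%(2*np.pi))
s=L([(755,443),(25,375)],.06);m=s.mean(0);v=L([(162,253),(228,253),(162,305),(228,305)],.051);
t=np.array([np.cos(A),np.sin(A)]);print('stub len',np.hypot(*(s[0]-s[1])),'roller centre along',m@t-.003,'V +56 along',v[::2]@t,v[1::2]@t, 'offset',m@t-.003-(v.mean(0)@t-.056))
E
```

```text
bar -2.675326143092203 cradle yaw 0.37548847266042795 0.3713461305520376 roller 0.38422985288965705 cam 3.05955599598186
stub len 0.19879223309443678 roller centre along -0.3966785146143178 V +56 along [-0.33274896 -0.3325736 ] [-0.35140031 -0.35141505] offset 0.0013559651744541323
```

```bash
python3 - <<'E'
from bench import robot,job
o=robot.get_obs();print(o['time'],abs(o['qvel']).max(),o['wrist_force'])
print(job.close_job())
E
```

```text
22.6167 0.03667050504794863 [-0.08799637  0.03410042 -0.92781343]
the job is handed in; nothing more can be done
None
```

The roller is seated in the cradle with the gear at the open end, and the clamp is turned firmly onto it. I handed the job in at 22.6 s.

- **Clamp at the start:** it measured about 0.45 rad, well clear of the roller's path, so I did not back it off first.
- **Placing:** I gripped the roller near the middle, carried it over the bottle and lowered it until the wrist force reversed by about 6 N. I opened the jaws slowly so it settled in the Vs.
- **Clamping:** I turned the bar clockwise in one grasp. The wrist torque rose to about 0.5 N m. I then let go and raised the hand 12 cm clear.
- **Last checks:** after letting go, the wrist picture put the clamp at about 3.05 rad, where 2.9 to the stop counts as firm. The roller lay about 1.4 mm off centre lengthwise. The side picture showed the other objects where they had been; I judged that by eye.
- **What disagreed:**
  - The cameras differed by 2–3 mm on the roller and cradle positions, so I relied on the wrist view for placing.
  - The final angle readings of roller and cradle differ by about 0.01 rad, which I put down to measuring error.

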